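# Mount a grinding wheel on the upright bench spindle

### The job

Get the bench spindle ready to grind: put the backing flange over the spindle and turn it to suit the two flats so that it sits fully home on the shoulder, then take the larger of the two grinding wheels, which stand on edge in the rack, lay it flat on the bench so that you can take it again by its rim, and thread it onto the spindle until it lies flat on the flange. Leave the smaller wheel in the rack, and the nut and the tools where they lie.

Things in the scene. Friction and masses are not known exactly. Their poses are not given: they have to be found in the camera images.
- bench_spindle: Upright bench spindle: a fixed grey cast housing 120 x 150 mm, 64 mm high, dial and switch on its front (-x); on top a dark bearing boss 12 mm high, 68 mm wide at its foot and 41 mm at its top, with the bright spindle standing in it. Origin on the bench under the spindle's axis, z up.
- spindle_seat (a point): Centre of the spindle's shoulder where the flange rests, 76 mm above the bench; z up. Above it: a collar 8 mm high, 20 mm in diameter, with two flats 15 mm apart facing this point's +x and -x; then a round shaft of 14 mm with a tapered tip, ending 47 mm above this point. The spindle turns stiffly by hand and this point with it.
- flange: Backing flange, a bright steel ring flat on the bench: 50 mm in diameter, 10 mm thick, two wrench flats 42 mm apart on its rim, facing its own +x and -x; bore 22 mm with two flats 17 mm apart facing the same way (half a turn round fits as well). Origin on its axis at the underside, z up; both faces alike. 0.11 kg.
- wheel: The larger grinding wheel, grey with a black bush: 66 mm in diameter, 24 mm thick, bore 16.5 mm. Origin in its middle, x along its axis (level while it stands on edge in the rack); both faces alike. 0.17 kg.
- small_wheel: The smaller grinding wheel, 52 mm in diameter, 24 mm thick, bore 13 mm, also standing on edge in the rack; it stays there. Origin in its middle, x along its axis.
- wheel_rack: Fixed wooden rack 66 x 190 mm, low steel fences in front and behind (33 mm apart outside, tops 36 mm above the bench). Two notches 96 mm apart along its y, one wheel in either; the wheels' axes lie along the rack's x. Origin under its middle on the bench. In it the larger wheel's middle is 48 mm and its top 81 mm above the bench.
- clamp_nut: Dark hexagon nut, 24 mm across the flats and 12 mm high, lying on the bench; stays there. Origin on its axis at the underside.
- tape: Small chrome tape measure, 54 x 74 x 34 mm, on the bench; stays there. Origin under its middle.
There are look-alikes about, which are no part of the job. Leave any green look-alike of the flange alone.

How it is judged:
By the outcome, as a careful person would: the job done as asked, in the order asked, and still so for the second after the job is handed in, with the robot touching nothing.
It also fails if it takes over 69 s, if anything falls off the work surface, if the arm or the gripper's body presses on something with over 40 N, if the wrist force passes 120 N, or if a joint passes its speed limit or range.

### The arm

A 7-joint arm with a two-finger parallel gripper is mounted at the origin on a cart in front of the work surface, level with it; the furniture and walls round the work are solid. World frame = base frame: x ahead of the robot, y to its left, z up, the work surface at z = 0. Lengths are in mm, angles in rad, forces in N, time in s.
With the tool pointing down it reaches from about 400 to 850 mm from the base axis. Payload 10.4 kg.
Tool frame: the origin (TCP) lies at the very end of the fingers, on their centre line; the grasp point (between the pads) lies 19 mm behind it; z points along the fingers, y is the line along which they close (so a half turn about z gives the same grasp; the last joint's range is limited). The gripper opens to 87 mm and grips with 3 to 60 N. Pads are 19 mm wide; open, the fingers measure 117 mm over their backs; the gripper's body (75 mm by 190 mm) begins 51 mm behind the grasp point.
Start: joints at [-1.331, 0.332, -0.065, 1.46, 0.022, 1.35, -0.088], TCP at [162.352, 603.568, 222.576] pointing down, gripper open.
Joint ranges: [-2.6, 2.6], [-0.5, 2.12], [-1.47, 1.34], [0.16, 2.42], [-1.27, 4.41], [0.06, 2.06], [-2.6, 2.6]. Speed limits (rad/s): [2.22, 2.22, 2.79, 2.79, 3.14, 3.14, 3.14].

### API

Orientations are given as [roll, pitch, yaw] about the fixed x, y, z axes, in that order (R = Rz(yaw) Ry(pitch) Rx(roll)).
In Python, from station import * gives the robot as it stands.
- The arm moves only by the tool step_arm, never from a script. Its argument "plan" is a list of rows, each a list of 5 numbers: the opening, from -1 (shut) to 1 (fully open), so that 0 is half open, then the shift along the tool's x, y, z normalised to -1 to 1, where 1 is 0.04 m, then the turn about the tool's z normalised to -1 to 1, where 1 is 0.5 rad. In form: [[fingers, dx, dy, dz, spin], ...]. A call has 1 to 8 rows; each row shifts and turns the commanded pose from where the row before left it, along the tool's axes as they then stand; what a row does not reach is not made up. A row lasts 1/8 s, in which the tool goes at most 62.5 mm and 10.7 degrees, less where a joint would pass 70% of its speed; a pose out of reach is approached as far as the arm can. A call with a number of a shift or a turn outside -1 to 1 is refused whole. A call with a gripper value outside its range is refused whole. The fingers move at their own pace and stop on an object; "newtons" is the grip in N (left out, the last holds). Time passes only in rows, so rows that do not move let the fingers close. It gives the time, the measured TCP pose, the force, the opening and the grip force at its end, in the units of the state.
- observe(): the state, without advancing time (a new reading comes with each control period).
- snapshot(name): name is "scene" or "top" or "wrist"; returns a dict with "img" (384x512x3 uint8, red, green, blue), "depth" (384x512 float32, mm along the optical axis (not along the pixel's ray), 0 where there is no reading), "intrinsics" (3x3 intrinsics, pixels), "cam_to_world" (4x4, takes a point from camera to world coordinates); the wrist camera has in their place "mount" (4x4, takes a point from camera to tool coordinates, whose origin is the TCP and whose axes are the flange's). Camera axes: x right, y up, looking along -z (the intrinsics and any distortion apply to the point x, -y, -z); pixel columns grow to the right and rows downward; lengths in mm; the calibration is good to about 2 mm. A picture is of the moment at which its call begins: read the wrist's pose just before it.
- close_job(): hands the job in; it is judged then, once.
Trained networks look in the newest picture that a camera, given by its name, has taken for a name from the list of things; names that differ only in an ending like _2 or _b are one class to them, and where a whole thing is asked for, a point or a joint stands for the part that bears it (a point fixed in the world has none). Each returns a list of dicts, best first, with "p" (0 to 1); they miss things now and then, are a little off and sometimes report something else, mostly with a low value. They report only what shows in the picture. A call takes as long as a camera call. They do not tell look-alikes from the thing itself.
- boxes_of(camera, label): "rect" ([left, top, right, bottom] in pixels, round what is visible of it).
- masks_of(camera, label): "mask" (384x512 bool, what is visible of it) and "rect" ([left, top, right, bottom] in pixels, round what is visible of it).
- place_of(camera, label): "centre" ([column, row] in pixels: a listed point, or the origin of a listed thing).
The state is a dict: "time": time; "joint_positions": joint angles; "qd": joint speeds; "tau": joint torques, N m; "position": TCP position; "orientation": TCP orientation; "wrist_force": force on the tool from outside, world axes, zero at the start; "torque": the same for the moment, N m; "opening": finger opening in mm; "gripper_force": force on a finger pad.
Only numpy, scipy, OpenCV 4.12 (cv2) and the standard library are available. Lean on these libraries where they do the work, as an engineer would, in place of code of your own. Each camera call takes 0.05 s, during which the arm holds its last target. There are 200 camera calls.

## Working session

There is one attempt and no reset: what is moved stays moved. The work goes in short steps, Python scripts to look and compute and a tool call to move; the robot and the scene stay as the last step left them, time stands still between calls to the robot, and variables do not carry over. Pictures are saved under pics/ and viewed, at most 10 in all, crops included, and the job is handed in when it is done.

Besides the shell and the picture viewer there is one more tool, called after "Call:" in YAML: its name, and indented under it one key for each argument. step_arm: Moves the arm, as the interface text tells. Its arguments: {"type":"object","properties":{"plan":{"type":"array","items":{"type":"array","items":{"type":"number","minimum":-1,"maximum":1}}},"newtons":{"type":"number"}},"required":["plan"]}

```bash
ls; mkdir -p pics
cat > h.py <<'E'
from station import *
import numpy as np, cv2
from scipy.spatial.transform import Rotation as R
def toolT(s):
    T=np.eye(4);T[:3,:3]=R.from_euler('xyz',s["orientation"]).as_matrix();T[:3,3]=s["position"];return T
def snap(n):
    s=observe();d=snapshot(n)
    d["T"]=np.array(d["cam_to_world"]) if n!="wrist" else toolT(s)@np.array(d["mount"])
    return d
def cloud(d):
    K=np.array(d["intrinsics"]);z=d["depth"];v,u=np.mgrid[:384,:512]
    P=np.stack([(u-K[0,2])/K[0,0]*z,-(v-K[1,2])/K[1,1]*z,-z],-1)
    return P@d["T"][:3,:3].T+d["T"][:3,3]
def onplane(d,px,h):
    K=np.array(d["intrinsics"]);r=d["T"][:3,:3]@np.array([(px[0]-K[0,2])/K[0,0],-(px[1]-K[1,2])/K[1,1],-1])
    o=d["T"][:3,3];return o+r*(h-o[2])/r[2]
def save(d,n,crop=None,k=1):
    im=d["img"][...,::-1]
    if crop: im=im[crop[1]:crop[3],crop[0]:crop[2]]
    cv2.imwrite("pics/"+n,cv2.resize(im,None,fx=k,fy=k,interpolation=cv2.INTER_CUBIC))
E
python3 - <<'E'
from h import *
np.set_printoptions(precision=1,suppress=True)
print(observe())
for c in ["top","scene"]:
    d=snap(c);save(d,c+".png",k=1.5);P=cloud(d)
    for l in ["bench_spindle","spindle_seat","flange","wheel","small_wheel","wheel_rack","clamp_nut","tape"]:
        for m in masks_of(c,l)[:3]:
            q=P[m["mask"]&(d["depth"]>0)]
            print(c,l,round(m["p"],2),np.array(m["rect"]),np.median(q,0) if len(q) else None)
        print("   ",[(np.array(x["centre"]),round(x["p"],2)) for x in place_of(c,l)[:3]])
E
```

```text
pics
{'time': 0.0, 'joint_positions': array([-1.3,  0.3, -0.1,  1.5,  0. ,  1.3, -0.1]), 'qd': array([ 0., -0., -0., -0., -0., -0.,  0.]), 'tau': array([ -0. , -62.3,   0. , -39. ,  -0.1,   0. ,   0. ]), 'position': array([162.3, 603.2, 221.7]), 'orientation': array([-3.1,  0. ,  2.9]), 'wrist_force': array([-1.2, -0.4, -0.5]), 'torque': array([-0. , -0. , -0.1]), 'gripper_force': 0.0, 'opening': 87.37847087449487}
top bench_spindle 0.87 [134.8 170.2 185.6 209.9] [495.6 249.1  63. ]
    [(array([161. , 191.9]), 0.9)]
top spindle_seat 0.71 [151.  178.2 163.2 191.2] [497.3 251.5  75.7]
    [(array([281.6, 162. ]), 0.67), (array([154. , 183.4]), 0.45), (array([228.3, 202.9]), 0.36)]
top flange 0.71 [202.1 177.7 215.9 190.7] [515.1 102.4   7.8]
top flange 0.69 [252.8 147.  314.  175.9] [ 570.6 -141.9   10.3]
top flange 0.65 [229.8 166.4 243.6 181.2] [548.3  21.1   8.6]
    [(array([208.4, 181.7]), 0.65), (array([225.9, 205.1]), 0.6), (array([236.2, 171.9]), 0.43)]
top wheel 0.65 [262.2 149.8 278.6 163.9] [588.4 -88.3  72.1]
    [(array([271., 155.]), 0.78)]
top small_wheel 0.62 [291.9 15
[... 863 characters left out ...]
 193.5]), 0.59), (array([207. , 183.6]), 0.52)]
scene wheel 0.9 [271.  177.8 288.3 205. ] [587.1 -98.2  65.5]
    [(array([283.9, 189.1]), 0.65)]
scene small_wheel 0.67 [295.2 206.6 314.3 225. ] [ 572.3 -190.5   55.1]
scene small_wheel 0.32 [259.5 187.6 323.2 238.4] [ 570.2 -144.2   14.8]
    [(array([302.5, 216.6]), 0.53)]
scene wheel_rack 0.91 [262.1 189.5 323.7 241.8] [ 570.5 -143.7   14.9]
    [(array([290.2, 212.8]), 0.56), (array([349.9, 312.4]), 0.37)]
scene clamp_nut 0.4 [247.3 246.1 256.4 254.9] [ 421.8 -136.5    8.6]
    [(array([250.7, 250.6]), 0.64)]
scene tape 0.68 [335.3 293.3 364.7 327.3] [ 444.8 -407.6   25.9]
    [(array([351.7, 308.5]), 0.78), (array([280.4, 191.2]), 0.35)]
```

View pics/top.png

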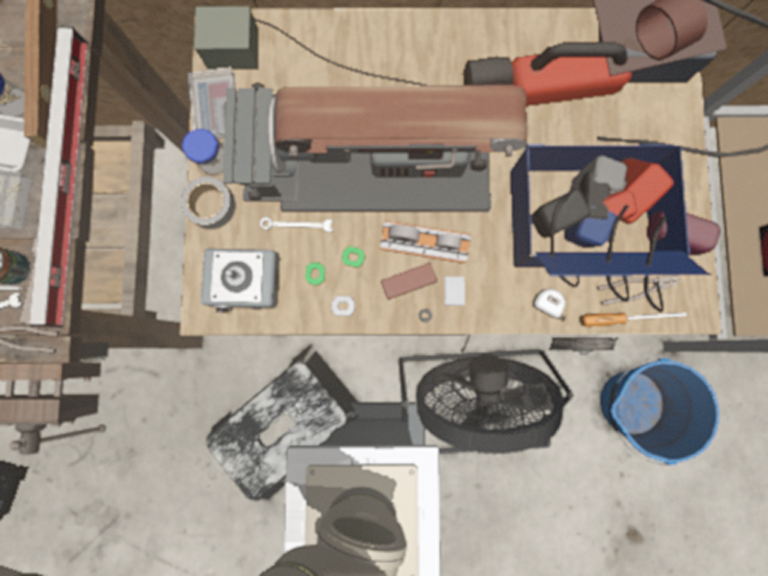

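Run:
```python
from h import *
d=snap("scene");a=d["img"][120:260,120:340,::-1];e=snap("top");b=e["img"][140:220,130:310,::-1]
f=lambda x,k:cv2.resize(x,None,fx=k,fy=k,interpolation=cv2.INTER_CUBIC)
a=f(a,2.4);b=f(b,2.9);w=max(a.shape[1],b.shape[1])
p=lambda x:cv2.copyMakeBorder(x,0,0,0,w-x.shape[1],0)
cv2.imwrite("pics/crop.png",np.vstack([p(a),p(b)]))
# spindle tip and boss from depth
for c,D in(("scene",d),("top",e)):
    P=cloud(D).reshape(-1,3);q=P[(abs(P[:,0]-500)<90)&(abs(P[:,1]-250)<90)]
    for lo,hi in((72,79),(82,130)):
        s=q[(q[:,2]>lo)&(q[:,2]<hi)];print(c,lo,len(s),s.mean(0),s.min(0),s.max(0))
    h=q[(q[:,2]>60)&(q[:,2]<67)];print(cv2.minAreaRect(h[:,:2].astype(np.float32)))
```

```text
scene 72 127 [500.19745664 249.16798382  75.02539087] [473.94874001 210.50879762  72.03526854] [540.95163485 275.09053096  78.86244379]
scene 82 70 [500.5337123  252.18764119 103.61583861] [494.14834327 243.38911161  82.01280774] [511.36348723 260.83563498 124.0576466 ]
((501.9228515625, 254.74673461914062), (147.69961547851562, 117.78266143798828), 88.47647094726562)
top 72 104 [499.91461226 252.81822265  74.10458057] [469.63975955 227.84517551  72.00065485] [525.34935537 282.82304773  78.73017751]
top 82 38 [499.23337381 252.52905991 108.14063908] [492.94277588 246.33588188  82.00004367] [506.19737232 259.38498334 124.40993176]
((500.571044921875, 254.53515625), (144.7196807861328, 115.75589752197266), 89.30435943603516)
```

View pics/crop.png

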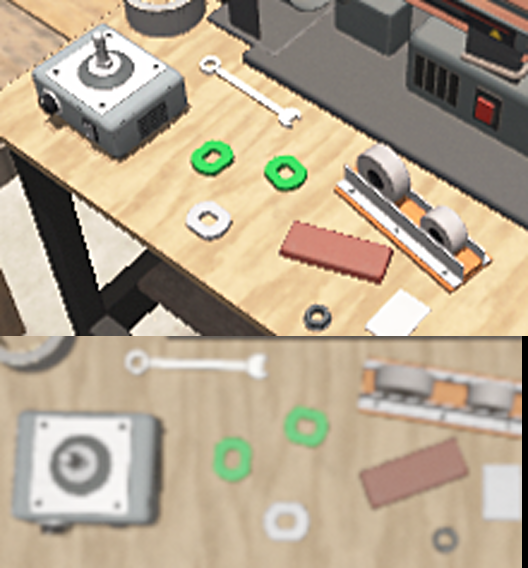

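The top view shows three flange-like rings. Two are green, at top pixels (210,182) and (236,171), and are the look-alikes. The silver one, at about (228,203), is the flange. The nut is at (283,211), the larger wheel at (271,155) and the smaller one at (298,162).

```bash
cat >> h.py <<'E'
def go(x,y,z,yaw=None):
    "print total shift in tool units (40 mm, .5 rad) from measured pose"
    s=observe();T=toolT(s);d=T[:3,:3].T@(np.array([x,y,z])-T[:3,3])/40
    # tool points down: yaw of tool x axis
    y0=np.arctan2(T[1,0],T[0,0]);w=0
    if yaw is not None: w=-((yaw-y0+np.pi/2)%np.pi-np.pi/2)/.5
    print("shift",d.round(3),"spin",round(w,3),"yaw now",round(y0,3),"pos",s["position"].round(1),"t",s["time"])
E
python3 - <<'E'
from h import *
d=snap("top");P=cloud(d)
print("fl",onplane(d,(228.2,203.2),10),P[195:212,218:238].reshape(-1,3)[:, :].mean(0))
hs=cv2.cvtColor(d["img"],cv2.COLOR_RGB2HSV)[190:217,214:243];m=(hs[...,1]<45)&(hs[...,2]>120)
q=P[190:217,214:243][m];print(m.sum(),np.median(q,0),q.min(0),q.max(0))
o=toolT(observe());print(o.round(3))
print(np.array(snapshot("wrist")["mount"]).round(2))
r=[m for m in masks_of("top","wheel_rack")][0]
q=P[r["mask"]];q=q[q[:,2]<45];print(cv2.minAreaRect(q[:,:2].astype(np.float32)))
go(440,43,200,np.pi)
E
```

```text
fl [445.96802533  42.1385218   10.        ] [446.78770014  44.43641508   9.09497517]
186 [444.30514898  42.74003373   6.64516597] [355.82459715 -56.07163503  -6.1528853 ] [ 467.51262538   70.00940842 1148.76024066]
[[-9.66000e-01  2.60000e-01 -0.00000e+00  1.62330e+02]
 [ 2.60000e-01  9.66000e-01  0.00000e+00  6.03600e+02]
 [ 0.00000e+00  0.00000e+00 -1.00000e+00  2.22599e+02]
 [ 0.00000e+00  0.00000e+00  0.00000e+00  1.00000e+00]]
[[  -0.      0.96    0.29   80.8 ]
 [   1.      0.      0.      0.3 ]
 [   0.      0.29   -0.96 -162.71]
 [   0.      0.      0.      1.  ]]
((584.815185546875, -136.90237426757812), (191.1383514404297, 66.893798828125), 80.58042907714844)
shift [-10.344 -11.731   0.563] spin -0.525 yaw now 2.879 pos [162.3 603.6 222.6] t 1.95
```

Call:
step_arm:
  plan:
    - [1,-0.87,-0.97,0,0]
    - [1,-0.87,-0.97,0,0]
    - [1,-0.87,-0.97,0,0]
    - [1,-0.87,-0.97,0,0]
    - [1,-0.87,-0.97,0,0]
    - [1,-0.87,-0.97,0,0]
    - [1,-0.87,-0.97,0,0]
    - [1,-0.87,-0.97,0,0]

```text
time: 2.95
position: [351.2, 229.9, 222.8]
orientation: [3.141, 0.0, 2.879]
wrist_force: [0.7, 0.5, -0.2]
opening: 87.0
gripper_force: 0.0
```

Call:
step_arm:
  plan:
    - [1,-0.87,-0.97,0,0]
    - [1,-0.87,-0.97,0,0]
    - [1,-0.87,-0.97,0.3,0]
    - [1,-0.87,-0.97,0.3,0]
    - [1,0,0,0,0]

```text
time: 3.58
position: [445.3, 41.8, 198.1]
orientation: [-3.141, -0.0, 2.873]
wrist_force: [-0.5, 0.5, 0.2]
opening: 87.4
gripper_force: 0.0
```

Run:
```python
from h import *
np.set_printoptions(precision=1,suppress=True)
d=snap("wrist");save(d,"w1.png",k=1.5);P=cloud(d)
for l in ["flange"]:
  for m in masks_of("wrist",l)[:4]:
    q=P[m["mask"]&(d["depth"]>0)];print(l,m["p"],m["rect"],np.median(q,0),q.min(0),q.max(0))
  print(place_of("wrist",l)[:3])
go(446,43,200)
```

```text
flange 0.91 [292.5, 191.9, 322.8, 225.7] [515.2 103.7  10.2] [491.7  81.8  -0.5] [540.3 124.1  12.6]
flange 0.69 [241.7, 229.6, 272.3, 258.6] [550.2  22.1  10. ] [529.5  -4.2  -1.8] [575.2  46.1  12.6]
flange 0.66 [237.3, 156.3, 272.5, 190.4] [445.1  42.1  10.3] [424.8  17.7  -0.8] [467.1  66.1  13.4]
[{'centre': [306.4, 209.1], 'p': 0.88}, {'centre': [255.4, 176.3], 'p': 0.69}, {'centre': [259.2, 242.0], 'p': 0.69}]
shift [-0.1 -0.1 -0. ] spin 0 yaw now 2.88 pos [444.5  46.3 198.7] t 3.725
```

View pics/w1.png

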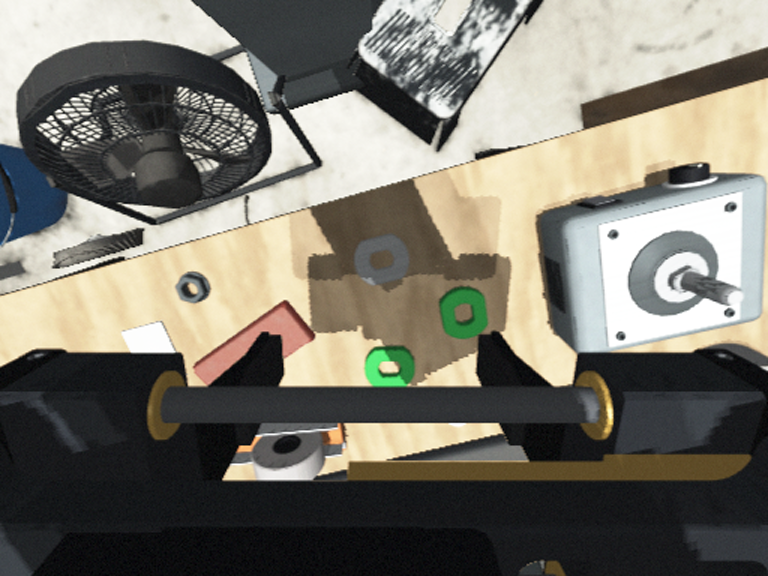

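The wrist view (1.5x) shows the silver flange at (382,259), in the gripper's shadow. The green rings are at (463,313) and (389,367), the spindle is at (685,280) with its flats visible, and the nut is at (193,288). Next I'll rectify the flange and collar to measure their angles.

```bash
cat >> h.py <<'E'
def ortho(d,c,h,half=40,k=5,src=None):
    "plane z=h seen from above: col=+x, row=-y ; k px/mm"
    K=np.array(d["intrinsics"]);n=int(2*half*k);j,i=np.mgrid[:n,:n]
    W=np.stack([c[0]-half+i/k,c[1]+half-j/k,np.full(i.shape,h)],-1)
    C=(W-d["T"][:3,3])@d["T"][:3,:3]
    u=K[0,0]*C[...,0]/-C[...,2]+K[0,2];v=-K[1,1]*C[...,1]/-C[...,2]+K[1,2]
    return cv2.remap(d["img"][...,::-1] if src is None else src,u.astype(np.float32),v.astype(np.float32),cv2.INTER_LINEAR)
def flange_fit(d,c,h=10,half=40,k=5,mask=None):
    m=ortho(d,c,h,half,k,mask.astype(np.float32))>.5
    p=np.argwhere(m)[:,::-1];p=cv2.convexHull(p.astype(np.int32))[:,0].astype(float)
    p=np.stack([c[0]-half+p[:,0]/k,c[1]+half-p[:,1]/k],1)
    a=np.radians(np.arange(0,180,1));n=np.stack([np.cos(a),np.sin(a)]);w=np.ptp(p@n,axis=0)
    i=w.argmin();print("width min",w.min(),"at deg",i,"max",w.max(),"ctr",[(p.max(0)+p.min(0))/2])
    print(w[::10].round(1))
E
python3 - <<'E'
from h import *
print(observe()["position"])
d=snap("wrist");ms=masks_of("wrist","flange")
b=[m for m in ms if abs((m["rect"][1]+m["rect"][3])/2-173)<10][0]["mask"]
flange_fit(d,(445,42),10,mask=b)
hs=cv2.cvtColor(d["img"],cv2.COLOR_RGB2HSV);print(hs[172,243],hs[165,255],hs[172,225])
a=ortho(d,(445,42),10);s=ortho(d,(500,252),84,half=20,k=10);t=ortho(d,(500,252),123,half=20,k=10)
cv2.imwrite("pics/o1.png",cv2.resize(np.hstack([a,s,t]),None,fx=.66,fy=.66))
E
```

```text
[444.48843032  46.2683585  198.66942548]
width min 44.799999999999955 at deg 0 max 52.15959304232075 ctr [array([445. ,  41.7])]
[44.8 47.1 48.9 49.6 50.3 49.8 49.6 50.2 50.3 49.4 49.4 50.1 49.9 51.6
 52.1 51.8 50.1 47.5]
[19 49 88] [80  8 99] [18 82 81]
```

View pics/o1.png

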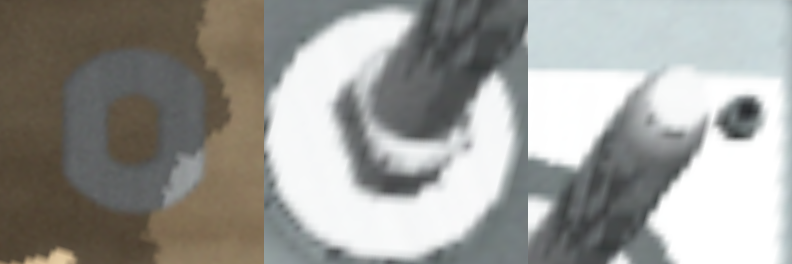

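The flange flats face world ±x (within about 1°) and its centre is (445.5,42.2). The collar is seen too obliquely to get its angle, so I'll look from directly above it first.

Call:
step_arm:
  plan:
    - [1,-0.33,0.89,0.08,0]
    - [1,-0.33,0.89,0.08,0]
    - [1,-0.33,0.89,0.08,0]
    - [1,-0.33,0.89,0.08,0]
    - [1,-0.33,0.89,0.08,0]
    - [1,-0.33,0.89,0.08,0]
    - [1,0,0,0,0]

```text
time: 4.7
position: [576.1, 235.3, 178.2]
orientation: [-3.141, -0.001, 2.884]
wrist_force: [-0.4, -0.2, -0.0]
opening: 86.5
gripper_force: 0.0
```

Run:
```python
from h import *
o=observe();print(o["time"],o["position"])
d=snap("wrist");P=cloud(d);q=P.reshape(-1,3)
o2=observe();print(o2["position"])
q=q[(abs(q[:,0]-500)<40)&(abs(q[:,1]-252)<40)]
for lo,hi in((74,79),(81,86),(110,121),(121,126)):
    s=q[(q[:,2]>lo)&(q[:,2]<hi)];print(lo,len(s),(s.min(0)+s.max(0))/2,np.ptp(s,axis=0))
t=[ortho(d,(500,252),h,half=20,k=10) for h in(84,123)]
cv2.imwrite("pics/o2.png",cv2.resize(np.hstack(t),None,fx=.9,fy=.9))
print(place_of("wrist","spindle_seat")[:2])
```

```text
4.7 [576.11212946 235.28682504 178.1652539 ]
[576.03909703 233.17463509 178.61094925]
74 1315 [502.00483551 256.43251065  76.29680877] [44.08880867 46.22248994  4.58693051]
81 77 [502.58931069 256.58866686  83.0987874 ] [17.54110954 19.41510393  4.17996739]
110 69 [502.72029135 256.67082763 118.35018373] [13.84131053 13.93770112  5.2860188 ]
121 180 [503.0331059  256.55515612 122.94196839] [12.08935637 11.98028862  3.86499732]
[{'centre': [254.4, 113.8], 'p': 0.66}]
```

View pics/o2.png

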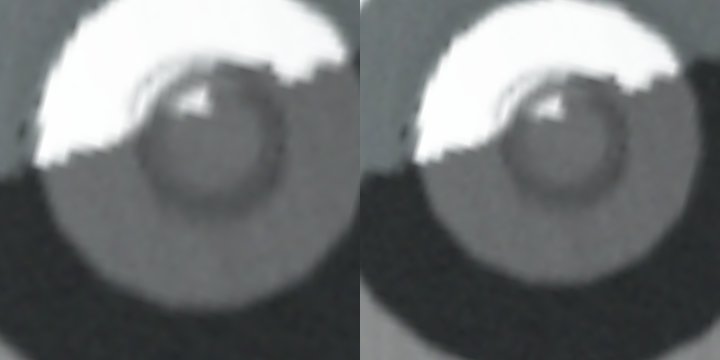

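Run:
```python
from h import *
o=observe();print(o["time"],o["position"])
A=[];im=[]
for i in range(5):
    d=snap("wrist");q=cloud(d).reshape(-1,3);q=q[(abs(q[:,0]-501)<30)&(abs(q[:,1]-253)<30)];A.append(q);im.append(d["img"].astype(float))
q=np.vstack(A);t=q[(q[:,2]>121)&(q[:,2]<126)];sh=q[(q[:,2]>74)&(q[:,2]<78)]
c=t[:,:2].mean(0);print(observe()["position"],"tip",(t.min(0)+t.max(0))/2,"boss",(sh.min(0)+sh.max(0))/2,np.ptp(sh,axis=0))
s=q[(q[:,2]>80)&(q[:,2]<87)];r=s[:,:2]-c;rr=np.hypot(*r.T)
a=np.degrees(np.arctan2(r[:,1],r[:,0]))%360
b=(a//15).astype(int)
for k in range(24):
    m=b==k;print(k*15,m.sum(),rr[m].max().round(1) if m.any() else None,end=" | ")
e=d.copy();e["img"]=np.clip((np.mean(im,0)-70)*3.2,0,255).astype(np.uint8)
print(np.mean(im,0)[100:130,240:270].min(),np.mean(im,0)[100:130,240:270].max())
cv2.imwrite("pics/o3.png",np.hstack([ortho(e,(c[0],c[1]),h,half=18,k=11) for h in(84,)]))
```

```text
4.8 [576.12504626 231.79373586 179.04227695]
[576.47512804 230.67102408 179.79653349] tip [502.35991636 256.76247454 123.23750555] boss [503.0978897  256.45366334  75.99862921] [47.5610946  46.75766666  3.99621312]
0 0 None | 15 0 None | 30 0 None | 45 2 9.9 | 60 14 9.8 | 75 15 9.8 | 90 15 9.9 | 105 21 9.9 | 120 24 9.9 | 135 27 9.8 | 150 26 9.9 | 165 13 8.8 | 180 4 7.8 | 195 0 None | 210 11 7.9 | 225 22 9.7 | 240 36 9.7 | 255 37 9.8 | 270 33 10.1 | 285 30 10.0 | 300 27 10.0 | 315 27 10.1 | 330 15 10.1 | 345 0 None | 39.2 254.0
```

View pics/o3.png

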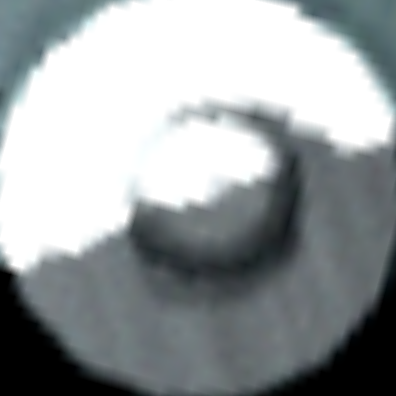

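```bash
cat > sp.py <<'E'
from h import *
def spindle(n=4,cam="wrist"):
    A=[]
    for i in range(n):
        d=snap(cam);q=cloud(d).reshape(-1,3);A.append(q[(abs(q[:,0]-501)<32)&(abs(q[:,1]-253)<32)])
    q=np.vstack(A);mid=lambda s:(s.min(0)+s.max(0))/2
    t=q[(q[:,2]>121)&(q[:,2]<126)];s=q[(q[:,2]>81)&(q[:,2]<85.5)]
    print(cam,observe()["position"].round(1),"tip",mid(t).round(1))
    from scipy.optimize import minimize
    def cost(p):
        r=s[:,:2]-p[:2];n=np.array([np.cos(p[2]),np.sin(p[2])]);a=abs(r@n)-7.5;b=np.hypot(*r.T)-10
        e=np.maximum(a,b);return np.minimum(e**2,4).mean()  # on outline or inside
    c=mid(t)[:2]
    L=[(cost([c[0],c[1],x]),x) for x in np.radians(np.arange(0,180,3))]
    R_=min((minimize(cost,[c[0],c[1],x],method="Nelder-Mead") for x in np.radians(np.arange(0,180,15))),key=lambda r:r.fun)
    print("collar",R_.x[:2].round(1),"flat normal deg",np.degrees(R_.x[2])%180,"rms",R_.fun**.5,len(s))
    r=s[:,:2]-R_.x[:2]
    a=np.radians(np.arange(0,180,3));w=[np.percentile(r@[np.cos(x),np.sin(x)],98)-np.percentile(r@[np.cos(x),np.sin(x)],2) for x in a]
    print("min width at",np.degrees(a[np.argmin(w)]),min(w),max(w))
E
python3 -c "
from sp import *
spindle(4);spindle(2,'top');spindle(2,'scene')"
```

```text
wrist [576.6 231.  179.6] tip [502.5 256.6 123.1]
collar [503.3 257.3] flat normal deg 17.660038218715307 rms 0.9295379350050862 313
min width at 18.0 14.421230254006513 19.407176352533444
top [576.6 231.1 179.5] tip [499.7 254.7 122.6]
collar [500.7 259. ] flat normal deg 2.5914767779260517 rms 1.1104543569786678 14
min width at 59.99999999999999 11.546371979491392 19.206978520908024
scene [576.6 231.2 179.4] tip [501.1 253.  123.3]
collar [505.1 256. ] flat normal deg 117.82929564356878 rms 1.3510591379132695 25
min width at 51.0 11.085102130890707 17.30809078583507
```

The collar flats face about 17.5° from world +x. The flange needs the tool's y along world x (yaw 90°), so I go above it and turn.

Call:
step_arm:
  plan:
    - [1,0.32,-0.9,0.15,0]
    - [1,0.32,-0.9,0.15,0]
    - [1,0.32,-0.9,0.15,0]
    - [1,0.32,-0.9,0.15,0]
    - [1,0.32,-0.9,0.15,0]
    - [1,0.32,-0.9,0.15,0]
    - [0.4,0,0,0,0.33]
    - [0.4,0,0,0,0.33]

```text
time: 6.45
position: [446.3, 42.2, 143.5]
orientation: [3.141, -0.0, 2.543]
wrist_force: [-0.6, 0.4, 0.4]
opening: 74.2
gripper_force: 0.0
```

Call:
step_arm:
  plan:
    - [0.4,0,0,0,0.33]
    - [0.4,0,0,0,0.33]
    - [0.4,0,0,0,0.33]
    - [0.4,0,0,0,0.33]
    - [0.4,0,0,0,0.33]
    - [0.4,0,0,0,0.32]
    - [0.4,0,0,0,0]
    - [0.4,0,0,0,0]

```text
time: 7.45
position: [446.4, 42.5, 143.4]
orientation: [3.142, -0.0, 1.567]
wrist_force: [0.1, -0.2, -0.3]
opening: 60.9
gripper_force: 0.0
```

Run:
```python
from h import *
print(observe()["position"])
d=snap("wrist");P=cloud(d)
for b in masks_of("wrist","flange"):
    q=P[b["mask"]&(d["depth"]>0)];q=q[abs(q[:,2]-10)<3];print(b["p"],np.median(q,0),(q.min(0)+q.max(0))/2)
    if np.hypot(*(np.median(q,0)[:2]-[445,42]))<20: flange_fit(d,(445,42),10,mask=b["mask"])
go(445.5,42.2,150,np.pi/2)
```

```text
[446.38075374  42.49281241 143.37585333]
0.9 [516.40269976 104.80051651  10.38434369] [516.69594498 103.83709906   9.95326748]
0.87 [446.04193522  43.95053198  10.43779288] [445.90696784  43.18604228   9.96562501]
width min 42.334830585037366 at deg 178 max 52.86377111862353 ctr [array([445.8,  43.8])]
[42.8 46.9 49.8 51.6 51.9 52.3 52.2 51.9 52.1 51.2 52.3 52.3 52.8 52.5
 51.4 50.8 49.  45.8]
0.6 [552.64905711  22.4836913   10.35182543] [552.87766992  21.01296498   9.94262422]
shift [-0.008 -0.021 -0.166] spin -0.009 yaw now 1.566 pos [446.4  42.5 143.3] t 7.55
```

Call:
step_arm:
  plan:
    - [0.4,0,0,0.9,0]
    - [0.4,0,0,0.9,0]
    - [0.4,0,0,0.9,0]
    - [0.4,0,0,0.75,0]
    - [0.4,0,0,0,0]
    - [-1,0,0,0,0]
    - [-1,0,0,0,0]
    - [-1,0,0,0,0]
  newtons: 30

```text
time: 8.55
position: [447.1, 42.9, 6.3]
orientation: [3.14, -0.001, 1.564]
wrist_force: [-0.8, 0.8, 4.7]
opening: 41.1
gripper_force: 30.0
```

Call:
step_arm:
  plan:
    - [-1,0,0,0,0]
    - [-1,0,0,-0.5,0]
    - [-1,0,0,-0.5,0]

```text
time: 8.93
position: [446.1, 42.5, 45.9]
orientation: [-3.141, 0.0, 1.564]
wrist_force: [0.5, 0.7, -1.1]
opening: 41.3
gripper_force: 30.0
```

Call:
step_arm:
  plan:
    - [-1,0,0,-1,0]
    - [-1,0,0,-1,0]
    - [-1,0.4,0.2,-0.85,0]
    - [-1,0.8,0.3,0,0]
    - [-1,0.8,0.3,0,0]
    - [-1,0.8,0.3,0,0]
    - [-1,0.75,0.3,0,-0.3]
    - [-1,0,0,0,-0.31]

```text
time: 9.93
position: [503.3, 186.8, 159.1]
orientation: [-3.141, -0.0, 1.877]
wrist_force: [-0.7, -0.2, -0.9]
opening: 41.2
gripper_force: 30.0
```

Call:
step_arm:
  plan:
    - [-1,0,0,0,0]
    - [-1,0,0,0,0]

```text
time: 10.18
position: [503.3, 183.7, 159.4]
orientation: [3.142, -0.0, 1.865]
wrist_force: [0.1, 0.1, -1.1]
opening: 41.1
gripper_force: 30.0
```

```bash
python3 -c "
from sp import *
spindle(3);go(503,256.5,160,np.radians(107.5));d=snap('wrist');save(d,'w2.png',k=1.3)"
```

```text
wrist [503.3 183.8 159.5] tip [502.3 256.8 123.2]
collar [503.7 256. ] flat normal deg 29.937489226936577 rms 0.929595453522358 314
min width at 165.0 12.088626951831179 19.304807651874818
shift [ 1.74   0.522 -0.012] spin -0.019 yaw now 1.867 pos [503.3 183.8 159.5] t 10.325
```

View pics/w2.png

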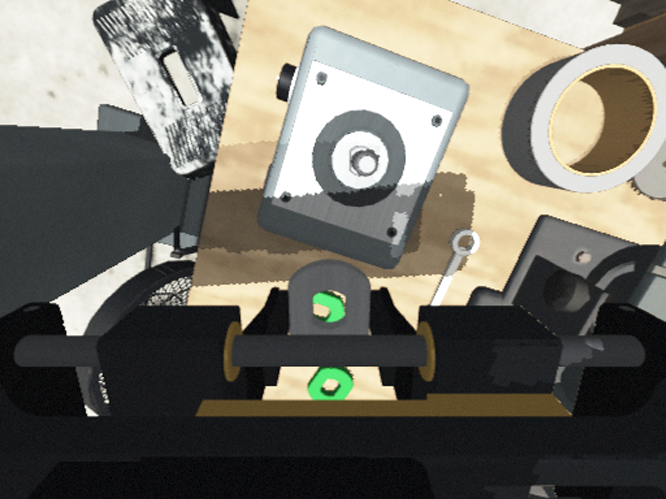

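Run:
```python
from h import *
A=[];im=[]
for i in range(3):
    d=snap("wrist");A.append(cloud(d));im.append(d["img"].astype(float))
P=np.median(A,0);o=observe()["position"]
# held flange in world, relative to TCP
sel=(abs(P[...,0]-o[0])<35)&(abs(P[...,1]-o[1])<35)&(P[...,2]>o[2]-3)&(P[...,2]<o[2]+9)
v,u=np.nonzero(sel);q=P[sel];print(len(q),np.median(q[:,2]),u.min(),u.max(),v.min(),v.max())
z=np.median(q[:,2]);z=z
e=d.copy();e["img"]=np.mean(im,0).astype(np.uint8)
a=ortho(e,o[:2],z,half=32,k=6)
c=(502.4,256.7);b=ortho(e,c,84,half=16,k=12)
b=cv2.LUT(b,np.clip((np.arange(256)-60)*1.5,0,255).astype(np.uint8))
cv2.imwrite("pics/o4.png",np.hstack([a,b]))
q=np.vstack([p.reshape(-1,3) for p in A]);q=q[np.hypot(q[:,0]-c[0],q[:,1]-c[1])<13]
for lo,hi in((79,82),(82,86)):
    s=q[(q[:,2]>lo)&(q[:,2]<hi)];r=s[:,:2]-c;an=np.degrees(np.arctan2(r[:,1],r[:,0]))%360;rr=np.hypot(*r.T)
    print([(k*15,int(((an//15)==k).sum()),rr[(an//15)==k].max().round(1)) for k in range(24) if ((an//15)==k).any()])
```

```text
2968 163.49561962422763 207 298 200 257
[(90, 1, np.float64(9.9)), (105, 2, np.float64(10.2)), (120, 2, np.float64(10.1)), (135, 1, np.float64(9.9)), (150, 4, np.float64(9.8)), (165, 3, np.float64(8.4)), (195, 4, np.float64(7.4)), (210, 1, np.float64(7.8)), (225, 2, np.float64(9.6))]
[(45, 3, np.float64(9.8)), (60, 16, np.float64(9.9)), (75, 25, np.float64(10.2)), (90, 25, np.float64(10.2)), (105, 35, np.float64(10.0)), (120, 31, np.float64(10.1)), (135, 32, np.float64(10.1)), (150, 26, np.float64(10.0)), (165, 15, np.float64(8.4)), (180, 11, np.float64(7.6)), (195, 5, np.float64(7.4)), (210, 14, np.float64(8.2)), (225, 21, np.float64(9.6)), (240, 25, np.float64(9.7)), (255, 23, np.float64(9.6)), (270, 13, np.float64(9.8)), (285, 6, np.float64(9.8))]
```

View pics/o4.png

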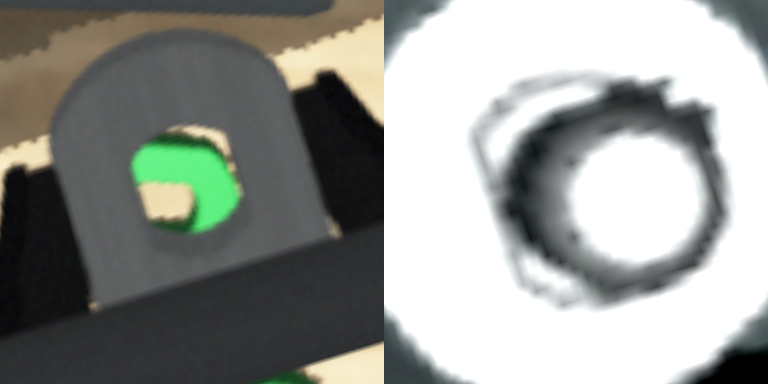

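The collar's flat edge gives a normal of 17°. The held flange is centred at the TCP within about 1 mm and turned about 17°. I'll move over the spindle and go down to just above the collar.

Call:
step_arm:
  plan:
    - [-1,0.87,0.27,0,0]
    - [-1,0.87,0.265,0,0]
    - [-1,0,0,0,0]
    - [-1,0,0,0,0]
    - [-1,0,0,0,0]

```text
time: 11.15
position: [503.7, 255.8, 159.4]
orientation: [3.142, 0.0, 1.867]
wrist_force: [0.7, -1.0, -0.4]
opening: 40.8
gripper_force: 30.0
```

Run:
```python
from h import *
go(502.9,256.6,95,np.radians(107))
A=[];
for i in range(2):
    d=snap("wrist");A.append(cloud(d).reshape(-1,3))
q=np.vstack(A);t=q[(abs(q[:,0]-502)<9)&(abs(q[:,1]-257)<9)&(q[:,2]>119)&(q[:,2]<127)];print(len(t),t.min(0),t.max(0))
save(d,"w3.png",(170,130,340,270),3.5)
```

```text
shift [ 0.025 -0.013  1.611] spin -0.001 yaw now 1.867 pos [503.7 255.8 159.4] t 11.15Traceback (most recent call last):
  File "<stdin>", line 6, in <module>
    return umr_minimum(a, axis, None, out, keepdims, initial, where)
ValueError: zero-size array to reduction operation minimum which has no identity
```

Call:
step_arm:
  plan:
    - [-1,0.02,-0.01,0.5,0]
    - [-1,0,0,0.5,0]
    - [-1,0,0,0.5,0]
    - [-1,0,0,0,0]
    - [-1,0,0,0,0]
  newtons: 20

```text
time: 11.88
position: [503.2, 257.5, 100.2]
orientation: [3.141, -0.0, 1.868]
wrist_force: [-0.1, 0.3, -1.2]
opening: 41.3
gripper_force: 20.0
```

Call:
step_arm:
  plan:
    - [-1,0,0,0.08,0]
    - [-1,0,0,0.08,0]
    - [-1,0,0,0.08,0]
    - [-1,0,0,0.06,0]
    - [-1,0,0,0,0]

```text
time: 12.5
position: [502.6, 257.5, 87.1]
orientation: [-3.141, 0.0, 1.869]
wrist_force: [-0.5, -0.9, -1.7]
opening: 41.6
gripper_force: 20.0
```

Call:
step_arm:
  plan:
    - [-1,0,0,0.06,0]
    - [-1,0,0,0.05,0]
    - [-1,0,0,0.03,0]
    - [-1,0,0,0,0]

```text
time: 13.0
position: [502.8, 257.6, 82.3]
orientation: [-3.142, -0.0, 1.869]
wrist_force: [-3.7, -1.3, 5.8]
opening: 41.4
gripper_force: 20.0
```

Call:
step_arm:
  plan:
    - [-1,0,0,0.05,0]
    - [-1,0,0,0,0]

```text
time: 13.25
position: [502.8, 257.7, 81.7]
orientation: [-3.142, -0.001, 1.869]
wrist_force: [-8.3, -4.1, 19.9]
opening: 41.9
gripper_force: 20.0
```

Call:
step_arm:
  plan:
    - [-0.3,0,0,0,0]
    - [0.2,0,0,0,0]
    - [0.4,0,0,0,0]
    - [0.4,0,0,-0.6,0]
    - [0.4,0,0,-1,0]
    - [0.4,-0.7,-0.25,-0.7,0]
    - [0.4,-1,-0.3,0,0]
    - [0.4,0,0,0,0]

```text
time: 14.25
position: [502.4, 182.8, 172.1]
orientation: [3.141, 0.0, 1.864]
wrist_force: [0.1, -0.2, -0.2]
opening: 60.9
gripper_force: 0.0
```

Run:
```python
from h import *
d=snap("wrist");d=snap("wrist");P=cloud(d);q=P.reshape(-1,3)
go(502.8,257,160)
q=q[(np.hypot(q[:,0]-502.8,q[:,1]-257)<24)&(q[:,2]>70)]
h,e=np.histogram(q[:,2],np.arange(70,128,2));print([(int(a),int(b)) for a,b in zip(e,h) if b])
s=q[(abs(q[:,2]-86)<2.5)];print("top face",len(s),s.mean(0),np.ptp(s,axis=0),np.linalg.lstsq(np.c_[s[:,:2]-s[:,:2].mean(0),np.ones(len(s))],s[:,2],rcond=None)[0])
```

```text
shift [1.68  0.546 0.292] spin 0 yaw now 1.868 pos [501.6 186.3 171.6] t 14.35
[(70, 8), (72, 40), (74, 17), (76, 33), (78, 7), (80, 4), (82, 55), (84, 440), (86, 1264), (88, 25), (90, 2), (94, 1), (96, 2), (100, 6), (102, 3), (104, 1), (106, 5), (108, 1), (110, 3), (112, 2), (114, 7), (116, 8), (118, 26), (120, 74), (122, 120), (124, 31)]
top face 1744 [501.99915863 257.65932876  86.39801079] [45.77794658 47.48114082  4.9549197 ] [ 3.69063781e-04 -1.80805159e-03  8.63980108e+01]
```

The flange sits home: its top face reads 86.4 mm (86 expected) and is level. Next is the wheel, checking clearances around the rack first.

Run:
```python
from h import *
for c in("top","scene"):
    P=cloud(snap(c)).reshape(-1,3)
    for x in range(600,780,20):
        s=P[(P[:,0]>x)&(P[:,0]<x+20)&(P[:,1]>-160)&(P[:,1]<-20)&(P[:,2]<400)];print(c,x,s[:,2].max().round() if len(s) else None,end=";")
    s=P[(P[:,0]>400)&(P[:,0]<490)&(P[:,1]>-60)&(P[:,1]<130)];print("\nspot",np.percentile(s[:,2],[1,50,99,100]))
    e=P[(abs(P[:,1]-40)<30)&(abs(P[:,2])<6)&(P[:,0]>300)];print("edge x",np.percentile(e[:,0],.5))
```

```text
top 600 79.0;top 620 11.0;top 640 32.0;top 660 35.0;top 680 171.0;top 700 214.0;top 720 238.0;top 740 238.0;top 760 238.0;
spot [-6.56437717e+00  4.05727429e-01  6.08989489e+02  6.13963647e+02]
edge x 382.8467638714732
scene 600 83.0;scene 620 4.0;scene 640 35.0;scene 660 37.0;scene 680 174.0;scene 700 218.0;scene 720 240.0;scene 740 240.0;scene 760 240.0;
spot [-823.64004244   -1.40101533  580.58667982  593.15529682]
edge x 384.99289155348663
```

Call:
step_arm:
  plan:
    - [0.4,-0.93,0,0,0]
    - [0.4,-0.93,0,0,0]
    - [0.4,-0.93,0,0,0]
    - [0.4,-0.93,0,0,0]
    - [0.4,-0.93,0,0,0]
    - [0.4,-0.93,0,0,0]
    - [0.4,-0.93,0,0,0]
    - [0.4,-0.94,-0.05,0,0.3]

```text
time: 15.45
position: [588.0, -99.1, 171.2]
orientation: [-3.141, -0.0, 1.718]
wrist_force: [0.5, 0.1, -0.8]
opening: 60.8
gripper_force: 0.0
```

Call:
step_arm:
  plan:
    - [0.4,0,0,0,0.31]
    - [0.4,0,0,0,0.31]
    - [0.4,0,0,0,0]
    - [0.4,0,0,0,0]

```text
time: 15.95
position: [587.5, -98.6, 171.5]
orientation: [-3.141, 0.0, 1.413]
wrist_force: [0.4, -0.3, 0.1]
opening: 61.3
gripper_force: 0.0
```

```bash
cat > wh.py <<'E'
from h import *
np.set_printoptions(precision=1,suppress=True)
d=snap("wrist");P=cloud(d)
for l in("wheel","small_wheel"):
    for m in masks_of("wrist",l)[:2]:
        q=P[m["mask"]&(d["depth"]>0)];q=q[q[:,2]>40]
        if len(q)<20: continue
        t=q[q[:,2]>q[:,2].max()-12];print(l,round(m["p"],2),np.array(m["rect"]),"mid",(q.min(0)+q.max(0))/2,"zmax",np.percentile(q[:,2],99))
        print("  top strip",t.mean(0),cv2.minAreaRect(t[:,:2].astype(np.float32)))
go(588,-92,100)
E
python3 wh.py
```

```text
wheel 0.96 [247.5 144.4 272.9 204.7] mid [595.2 -87.   65.5] zmax 81.6215003451958
  top strip [595.4 -86.6  77.8] ((595.2615966796875, -88.74746704101562), (48.9220085144043, 23.204811096191406), 80.6844253540039)
small_wheel 0.74 [250.8 148.4 270.5 205.2] mid [595.4 -86.9  65.5] zmax 81.62194368002383
  top strip [595.4 -86.4  77.8] ((595.2615966796875, -88.74746704101562), (48.9220085144043, 23.204811096191406), 80.6844253540039)
small_wheel 0.64 [247.3 230.3 265.5 258.6] mid [ 580.2 -170.5   52.9] zmax 65.13862268774888
  top strip [ 580.9 -170.2   60.5] ((580.8873291015625, -170.52639770507812), (18.082326889038086, 22.255897521972656), 80.07042694091797)
shift [ 0.2 -0.   1.8] spin 0 yaw now 1.411 pos [587.4 -99.  171.7] t 16.1
```

Run:
```python
from h import *
o=observe();print(o["joint_positions"].round(2));go(595.5,-89.3,150,np.radians(170.7))
```

```text
[-0.47  0.35  0.69  1.64 -0.23  1.24  0.12]
shift [0.272 0.162 0.543] spin -3.137 yaw now 1.411 pos [587.4 -99.  171.7] t 16.1
```

Call:
step_arm:
  plan:
    - [1,0.27,0.16,0,0]
    - [1,0,0,0,-0.35]
    - [1,0,0,0,-0.35]
    - [1,0,0,0,-0.35]
    - [1,0,0,0,-0.35]
    - [1,0,0,0,-0.35]
    - [1,0,0,0,-0.35]
    - [1,0,0,0,-0.35]

```text
time: 17.1
position: [595.9, -88.8, 171.7]
orientation: [3.141, -0.0, 2.641]
wrist_force: [-0.5, -0.0, -0.0]
opening: 87.1
gripper_force: 0.0
```

Call:
step_arm:
  plan:
    - [1,0,0,0,-0.35]
    - [1,0,0,0,-0.34]
    - [1,0,0,0,0]
    - [1,0,0,0,0]

```text
time: 17.6
position: [595.6, -89.3, 171.7]
orientation: [3.141, 0.0, 2.975]
wrist_force: [-0.8, -0.4, 0.1]
opening: 86.7
gripper_force: 0.0
```

```bash
python3 wh.py; python3 -c "
from h import *
go(595.5,-89.3,40,np.radians(170.7))"
```

```text
wheel 0.7 [223.6 171.  281.5 205.9] mid [594.3 -89.   61.5] zmax 81.49309785560718
  top strip [594.  -89.3  77.6] ((594.9705810546875, -89.39910888671875), (48.85112380981445, 24.46416473388672), 80.5315933227539)
small_wheel 0.74 [146.3 171.9 193.  202.4] mid [ 578.9 -183.2   53.4] zmax 65.98494770546448
  top strip [ 578.2 -181.9   61.8] ((578.9853515625, -183.81594848632812), (42.397705078125, 24.46308708190918), 79.91268157958984)
shift [ 0.2 -0.1  1.8] spin 0 yaw now 2.977 pos [595.4 -89.5 171.7] t 17.75
shift [-1.000e-03  5.000e-03  3.292e+00] spin -0.004 yaw now 2.977 pos [595.4 -89.5 171.7] t 17.75
```

Call:
step_arm:
  plan:
    - [1,0,0,0.9,0]
    - [1,0,0,0.9,0]
    - [1,0,0,0.9,0]
    - [1,0,0,0.56,0]
    - [1,0,0,0,0]
    - [-1,0,0,0,0]
    - [-1,0,0,0,0]
    - [-1,0,0,0,0]
  newtons: 30

```text
time: 18.75
position: [595.8, -89.7, 42.2]
orientation: [3.141, 0.001, 2.979]
wrist_force: [-0.4, 3.2, 1.4]
opening: 64.8
gripper_force: 1.8
```

Call:
step_arm:
  plan:
    - [-1,0,0,-0.5,0]
    - [-1,0,0,-0.8,0]
    - [-1,0,0,-0.8,0]
    - [-1,0,0,0,0]

```text
time: 19.25
position: [597.2, -90.1, 129.3]
orientation: [3.141, 0.006, 2.979]
wrist_force: [0.6, 1.1, -0.8]
opening: 64.2
gripper_force: 30.0
```

Call:
step_arm:
  plan:
    - [-1,0.89,0.71,0,0]
    - [-1,0.89,0.71,0,0]
    - [-1,0.9,0.72,0,0]
    - [-1,0,0,0.6,0]
    - [-1,0,0,0.8,0]
    - [-1,0,0,0.6,0]
    - [-1,0,0,0.3,0]
    - [-1,0,0,0,0]

```text
time: 20.25
position: [502.9, 12.0, 33.0]
orientation: [-3.141, -0.001, 2.979]
wrist_force: [0.8, -0.3, -0.6]
opening: 64.2
gripper_force: 30.0
```

Call:
step_arm:
  plan:
    - [-1,0,0,0.1,0]
    - [-1,0,0,0.08,0]
    - [-1,0,0,0,0]

```text
time: 20.62
position: [504.2, 12.2, 27.1]
orientation: [3.141, 0.001, 2.979]
wrist_force: [-1.8, -1.1, 5.8]
opening: 64.4
gripper_force: 30.0
```

Run:
```python
from h import *
d=snap("scene");P=cloud(d);q=P.reshape(-1,3);o=observe();print(o["position"],o["wrist_force"])
for m in masks_of("scene","wheel")[:2]:
    s=P[m["mask"]&(d["depth"]>0)];print(m["p"],m["rect"],np.median(s,0))
save(d,"s5.png",(190,130,330,260),4)
```

```text
[504.22874417  12.26515515  27.11445647] [-0.95775438  0.79997855  5.57473691]
0.67 [221.0, 191.2, 231.8, 213.7] [492.22929134  13.49492534  29.56446565]
```

View pics/s5.png

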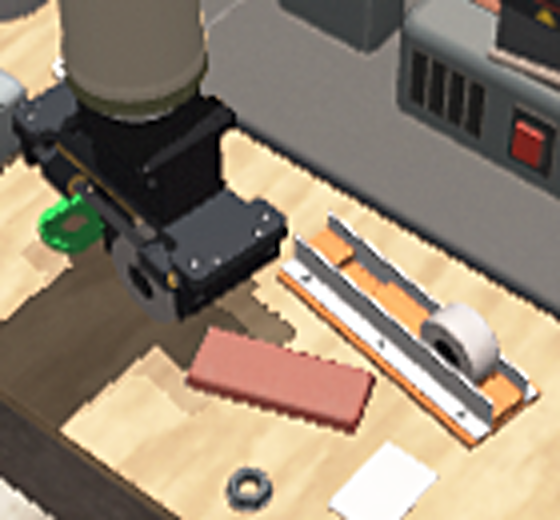

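The picture shows the wheel upright on the bench below the gripper, with the small wheel still in the rack. I'll release, back off, close the fingers and tip it toward the robot.

Call:
step_arm:
  plan:
    - [-0.2,0,0,0,0]
    - [0.7,0,0,0,0]
    - [1,0,0,0,0]
    - [1,0,0,-0.3,0]
    - [1,0,0,-0.3,0]
    - [1,-0.5,0,0,0]
    - [1,-0.5,0,0,0]
    - [1,0,0,0,0]

```text
time: 21.72
position: [544.0, 5.5, 51.0]
orientation: [3.142, 0.001, 2.978]
wrist_force: [1.2, 0.2, -0.0]
opening: 86.7
gripper_force: 0.0
```

Call:
step_arm:
  plan:
    - [-1,0,0,0,0]
    - [-1,0,0,0,0]
    - [-1,0,0,0,0]
    - [-1,0,0,0,0]
    - [-1,0,0,0,0]

```text
time: 22.35
position: [542.8, 5.7, 50.1]
orientation: [3.142, -0.0, 2.979]
wrist_force: [-0.3, -1.0, -0.2]
opening: 44.7
gripper_force: 0.0
```

Run:
```python
from h import *
o=observe();print(o["position"],o["opening"],o["time"])
for c in("scene","top","wrist"):
  d=snap(c);P=cloud(d)
  for m in masks_of(c,"wheel")[:2]:
    s=P[m["mask"]&(d["depth"]>0)];print(c,m["p"],m["rect"],np.median(s,0),s.min(0),s.max(0))
```

```text
[542.80469053   5.73085209  50.12797149] 44.74249608636246 22.35
scene 0.6 [218.5, 184.9, 237.9, 213.6] [494.95003691   2.77331945  47.18732339] [ 4.84990058e+02 -2.36778647e+01  1.10263392e-01] [513.90319545  46.3552288   69.08617847]
wrist 0.7 [206.7, 147.5, 300.3, 202.6] [499.20285799  12.85933784  60.45049168] [ 4.86501004e+02 -2.98155203e+01 -4.50173678e-01] [537.76785629  45.872679    67.31240798]
```

Call:
step_arm:
  plan:
    - [-0.3,0.25,0,0,0]
    - [-0.3,0.25,0,0,0]
    - [-0.3,0.25,0,0,0]
    - [-0.3,0.25,0,0,0]
    - [-0.3,0.25,0,0,0]
    - [-0.3,0.2,0,0,0]
    - [-0.3,0,0,0,0]
    - [-0.3,0,0,0,0]

```text
time: 23.65
position: [486.0, 15.1, 50.2]
orientation: [3.141, 0.0, 2.979]
wrist_force: [-0.3, 0.0, 1.0]
opening: 30.3
gripper_force: 0.0
```

```bash
cat > fl.py <<'E'
from h import *
o=observe();print(o["position"],o["opening"],o["time"])
for c in("scene","top","wrist"):
  d=snap(c);P=cloud(d)
  for m in masks_of(c,"wheel")[:2]:
    s=P[m["mask"]&(d["depth"]>0)];t=s[abs(s[:,2]-24)<4];print(c,round(m["p"],2),m["rect"],np.median(s,0).round(1),s.max(0).round(1),len(t), "top mid",((t.min(0)+t.max(0))/2).round(1) if len(t) else "",np.ptp(t,axis=0).round(1) if len(t) else "")
E
python3 fl.py
```

```text
[485.95086604  15.0999392   50.23859588] 30.311883769589294 23.65
scene 0.69 [202.9, 201.9, 224.7, 226.1] [451.2  12.7  22.6] [493.9  66.5  28.5] 356 top mid [455.   16.5  23.9] [66.3 67.1  7.8]
wrist 0.94 [207.7, 134.7, 296.4, 223.5] [454.   18.9  24.4] [499.6  53.5  26.8] 5706 top mid [456.   18.5  23.4] [65.7 65.7  6.8]
```

The wheel lies flat: its top is at 24 mm and its centre at about (455.5,18). I'll go above it and open.

Call:
step_arm:
  plan:
    - [-0.3,0,0,-0.7,0]
    - [1,0,0,-0.7,0]
    - [1,0.76,-0.05,0,0]
    - [1,0,0,0,0]
    - [1,0,0,0,0]
    - [1,0,0,0,0]

```text
time: 24.7
position: [455.8, 17.9, 106.0]
orientation: [-3.141, 0.0, 2.979]
wrist_force: [0.1, -0.8, 0.1]
opening: 72.7
gripper_force: 0.0
```

Run:
```python
from h import *
go(455.7,18,6)
d=snap("wrist");P=cloud(d);q=P.reshape(-1,3)
s=q[(np.hypot(q[:,0]-455.5,q[:,1]-18)<45)&(abs(q[:,2]-24)<2.5)]
(c,r)=cv2.minEnclosingCircle(s[:,:2].astype(np.float32));print(len(s),c,r,(s.min(0)+s.max(0))/2,np.ptp(s,axis=0))
```

```text
shift [4.000e-03 2.000e-03 2.501e+00] spin 0 yaw now 2.979 pos [455.8  17.9 106. ] t 24.7
3225 (456.03619384765625, 18.229778289794922) 33.255306243896484 [456.03846561  18.2679926   23.98749907] [66.49840341 65.76192544  4.96174814]
```

Call:
step_arm:
  plan:
    - [1,0,0,0,0]
    - [1,0,0,0,0]
    - [1,0,0,0.8,0]
    - [1,0,0,0.8,0]
    - [1,0,0,0.6,0]
    - [1,0,0,0.27,0]
    - [1,0,0,0,0]
    - [-1,0,0,0,0]
  newtons: 30

```text
time: 25.75
position: [456.0, 18.1, 8.2]
orientation: [3.141, 0.001, 2.979]
wrist_force: [0.2, 0.0, 0.5]
opening: 82.3
gripper_force: 0.0
```

Call:
step_arm:
  plan:
    - [-1,0,0,0,0]
    - [-1,0,0,0,0]
    - [-1,0,0,0,0]
    - [-1,0,0,-0.5,0]
    - [-1,0,0,-1,0]
    - [-1,0,0,-1,0]
    - [-1,0,0,-1,0]
    - [-1,0,0,0,0]

```text
time: 26.75
position: [456.9, 18.3, 149.9]
orientation: [3.139, 0.005, 2.979]
wrist_force: [0.2, -0.6, -2.6]
opening: 64.7
gripper_force: 30.0
```

Call:
step_arm:
  plan:
    - [-1,-0.28,0.87,-0.04,0]
    - [-1,-0.28,0.87,-0.04,0]
    - [-1,-0.28,0.87,-0.04,0]
    - [-1,-0.28,0.87,-0.04,0]
    - [-1,-0.28,0.87,-0.04,0]
    - [-1,-0.28,0.87,-0.04,0]
    - [-1,-0.29,0.87,0,0]
    - [-1,0,0,0,0]

```text
time: 27.75
position: [571.9, 248.4, 154.5]
orientation: [-3.141, -0.002, 2.982]
wrist_force: [-0.6, 0.5, -1.4]
opening: 64.4
gripper_force: 30.0
```

Call:
step_arm:
  plan:
    - [-1,0,0,0,0]
    - [-1,0,0,0,0]
    - [-1,0,0,0,0]

```text
time: 28.12
position: [572.5, 244.9, 157.0]
orientation: [3.141, 0.0, 2.978]
wrist_force: [0.0, -0.3, -1.9]
opening: 64.7
gripper_force: 30.0
```

Run:
```python
from h import *
A=[];I=[]
for i in range(4):
    o=observe()["position"];d=snap("wrist");A.append(cloud(d).reshape(-1,3));I.append(d)
q=np.vstack(A);print(o)
mid=lambda s:((s.min(0)+s.max(0))/2).round(1)
n=q[np.hypot(q[:,0]-502.5,q[:,1]-257)<28]
for lo,hi in((84,88.5),(100,119),(121,126)):
    s=n[(n[:,2]>lo)&(n[:,2]<hi)];print(lo,len(s),mid(s),np.ptp(s,axis=0).round(1))
w=q[(np.hypot(q[:,0]-o[0],q[:,1]-o[1])<45)&(q[:,2]>o[2]+8)&(q[:,2]<o[2]+25)]
h,e=np.histogram(w[:,2]-o[2],np.arange(8,26));print(dict(zip(e.tolist(),h.tolist())))
z=np.median(w[:,2]);t=w[abs(w[:,2]-z)<2]
c,r=cv2.minEnclosingCircle(t[:,:2].astype(np.float32));print("wheel top z rel",z-o[2],"circle",c,r,mid(t),np.ptp(t,axis=0))
a=ortho(d,o[:2],z,half=40,k=6)
g=cv2.cvtColor(a,cv2.COLOR_BGR2GRAY)
l=np.linalg.lstsq(np.c_[t[:,:2]-t[:,:2].mean(0),np.ones(len(t))],t[:,2],rcond=None)[0];print("tilt",l)
b=ortho(d,(502.5,256.8),123,half=32,k=7.5)
cv2.imwrite("pics/last.png",np.hstack([a,cv2.resize(b,a.shape[:2])])[:, :960] if 0 else cv2.resize(np.hstack([a,b]),None,fx=.83,fy=.83))
```

```text
[572.56200664 245.38025586 157.14443672]
84 8459 [502.4 256.9  86.3] [47.4 49.9  4.5]
100 94 [502.8 256.6 109.9] [14.  14.1 18.3]
121 866 [502.8 256.7 123.3] [12.7 12.4  4.6]
{8: 318, 9: 327, 10: 352, 11: 345, 12: 354, 13: 361, 14: 586, 15: 4789, 16: 12689, 17: 3926, 18: 278, 19: 167, 20: 176, 21: 145, 22: 180, 23: 196, 24: 194}
wheel top z rel 16.407054835312152 circle (564.9873046875, 246.19039916992188) 41.55037307739258 [572.6 246.7 173.6] [66.27197004 81.78698353  3.99271846]
tilt [ 2.58330183e-04 -1.32793280e-03  1.73579484e+02]
```

View pics/last.png

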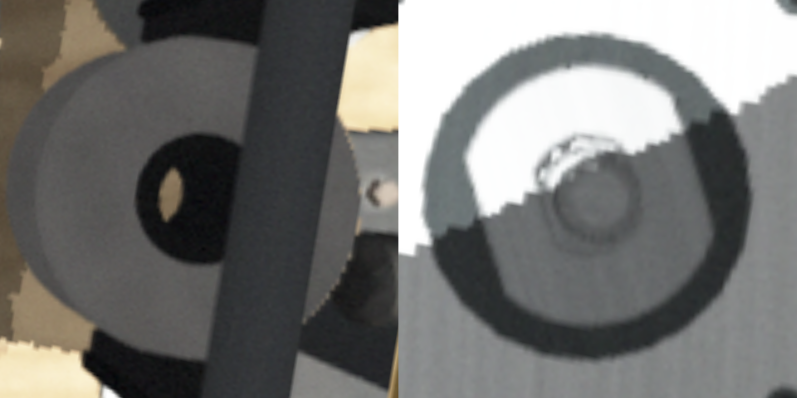

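The picture shows the wheel held level and centred on the TCP within about 0.3 mm, and the flange seated round the spindle. I'll move over the spindle axis.

Call:
step_arm:
  plan:
    - [-1,0.6,0,0,0]
    - [-1,0.6,0,0,0]
    - [-1,0.58,0,0,0]
    - [-1,0,0,0,0]
    - [-1,0,0,0,0]
    - [-1,0,0,0,0]

```text
time: 29.08
position: [503.0, 256.7, 156.9]
orientation: [-3.141, 0.0, 2.978]
wrist_force: [-0.5, -0.4, -1.3]
opening: 64.4
gripper_force: 30.0
```

```bash
python3 -c "
from h import *
d=snap('wrist');d=snap('wrist')
go(502.5,256.8,132)"
```

```text
shift [ 0.008 -0.002  0.621] spin 0 yaw now 2.978 pos [502.8 256.8 156.8] t 29.175
```

Now I lower it: the bottom face meets the tip at TCP about 131 and should be home at about 93.6.

Call:
step_arm:
  plan:
    - [-1,0.01,0,0.3,0]
    - [-1,0,0,0.3,0]
    - [-1,0,0,0.15,0]
    - [-1,0,0,0.1,0]
    - [-1,0,0,0.1,0]
    - [-1,0,0,0,0]

```text
time: 29.92
position: [501.9, 257.2, 118.8]
orientation: [-3.142, -0.0, 2.979]
wrist_force: [0.1, 0.5, -1.6]
opening: 64.8
gripper_force: 30.0
```

Call:
step_arm:
  plan:
    - [-1,0,0,0.15,0]
    - [-1,0,0,0.15,0]
    - [-1,0,0,0.15,0]
    - [-1,0,0,0.12,0]
    - [-1,0,0,0,0]

```text
time: 30.55
position: [501.7, 257.1, 95.7]
orientation: [-3.141, -0.001, 2.979]
wrist_force: [-0.1, 0.2, -1.8]
opening: 64.9
gripper_force: 30.0
```

Call:
step_arm:
  plan:
    - [-1,0,0,0.05,0]
    - [-1,0,0,0.04,0]
    - [-1,0,0,0,0]

```text
time: 30.92
position: [502.2, 257.4, 93.8]
orientation: [3.141, 0.0, 2.979]
wrist_force: [-4.4, -2.3, 8.9]
opening: 64.5
gripper_force: 30.0
```

Contact at 93.8, as predicted. I'll release, go straight up, then back away and check.

Call:
step_arm:
  plan:
    - [-0.2,0,0,0,0]
    - [0.8,0,0,0,0]
    - [1,0,0,0,0]
    - [1,0,0,0,0]
    - [1,0,0,-0.5,0]
    - [1,0,0,-0.8,0]
    - [1,0,0,-0.8,0]
    - [1,-0.8,0,0,0]

```text
time: 31.92
position: [533.9, 254.0, 179.7]
orientation: [3.137, 0.003, 2.982]
wrist_force: [0.8, -0.2, -0.1]
opening: 86.9
gripper_force: 0.0
```

Call:
step_arm:
  plan:
    - [1,-0.8,0,0,0]
    - [1,0,0,0,0]
    - [1,0,0,0,0]
    - [1,0,0,0,0]

```text
time: 32.42
position: [564.3, 247.4, 176.5]
orientation: [3.141, -0.001, 2.98]
wrist_force: [0.5, 0.4, 0.1]
opening: 87.3
gripper_force: 0.0
```

Run:
```python
from h import *
o=observe();print(o["time"],o["position"],o["opening"])
q=np.vstack([cloud(snap("wrist")).reshape(-1,3) for i in range(2)])
n=q[np.hypot(q[:,0]-502.5,q[:,1]-257)<40]
s=n[abs(n[:,2]-110)<4];t=s[np.hypot(s[:,0]-502.5,s[:,1]-257)>11]
print("wheel top",np.median(t[:,2]),((t.min(0)+t.max(0))/2).round(1),np.ptp(t,axis=0).round(1),np.linalg.lstsq(np.c_[t[:,:2]-t[:,:2].mean(0),np.ones(len(t))],t[:,2],rcond=None)[0])
d=snap("scene");P=cloud(d)
for l in("small_wheel","clamp_nut","tape","wheel","flange"):
    print(l,[(round(m["p"],2),np.median(P[m["mask"]&(d["depth"]>0)],0).round(0)) for m in masks_of("scene",l)[:3] if (m["mask"]&(d["depth"]>0)).any()])
```

```text
32.425 [564.27257297 247.42890273 176.5496014 ] 87.31627941503979
wheel top 110.46396947569696 [502.4 257.  110.3] [65.8 65.5  5.3] [-5.76369926e-05 -1.07844810e-03  1.10459932e+02]
small_wheel [(0.71, array([ 572., -191.,   54.])), (0.46, array([476., 218.,  62.]))]
clamp_nut [(0.64, array([ 424., -136.,    8.]))]
tape [(0.92, array([ 444., -407.,   26.]))]
wheel [(0.85, array([497., 248., 109.]))]
flange [(0.67, array([516., 101.,   9.])), (0.46, array([553.,  19.,   9.]))]
```

The wheel's top is at 110.4 mm (110 expected), level and centred on the spindle. The small wheel, nut, tape and green rings haven't moved.

```bash
python3 -c "
from station import *
print(close_job())"
```

```text
the job is handed in; nothing more can be done
None
```

The job is handed in at about 32.5 s: the flange is home on the shoulder, the larger wheel was laid flat and re-gripped by its rim, and it is now threaded on and lies flat on the flange; the small wheel, nut and tape did not move.

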